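Clamp a reference disc with the fine knob of a concentric pair

ROBOT

A 6-joint arm with a two-finger parallel gripper is mounted at the origin on a cart in front of the work surface, level with it; the furniture and walls round the work are solid. World frame = base frame: x ahead of the robot, y to its left, z up, the work surface at z = 0. Lengths are in mm, angles in rad, forces in N, time in s.
With the tool pointing down it reaches from about 375 to 900 mm from the base axis. Payload 3.1 kg.
Tool frame: the origin (TCP) lies midway between the tips of the shut fingers; the grasp point (between the pads) lies 19 mm behind it; z points along the fingers, y is the line along which they close (so a half turn about z gives the same grasp; the last joint's range is limited). The gripper opens to 85 mm and grips with 20 to 120 N. Pads are 22 mm wide; open, the fingers measure 114 mm over their backs; the gripper's body (76 mm by 85 mm) begins 54 mm behind the grasp point. The pads swing forward as they close: fully open they stand 13 mm farther back than shut.
Start: joints at [-1.302, 0.527, 1.433, -0, 1.181, -0.178], TCP at [270.633, -563.342, 196.41] pointing down, gripper open.
Joint ranges: [-3.08, 3.08], [-0.75, 2.2], [0.22, 2.44], [-1.43, 4.57], [0, 2.65], [-2.85, 2.85]. Speed limits (rad/s): [2.79, 2.79, 3.14, 3.14, 3.14, 3.14].

INTERFACE

Orientations are given as a rotation vector (axis times angle).
In Python, from station import env gives the robot as it stands.
- The arm moves only by the shell command python3 -m jog 'ROWS' [FORCE]. ROWS is JSON, a list that holds one entry, the list of rows, each a list of 7 numbers: the shift along the tool's x, y, z in cm, then the turn, a rotation vector about the tool's x, y, z in degrees, then the opening, from -1 (shut) to 1 (fully open). A call has exactly 8 rows; each row is the pose to reach, as a shift and turn from the pose commanded when the call began, along the tool's axes at that moment; what a row does not reach only later rows make up. A row lasts 1/8 s, in which the tool goes at most 62.5 mm and 10.7 degrees, less where a joint would pass 70% of its speed; a pose out of reach is approached as far as the arm can. A call with a gripper value outside its range is refused whole. The fingers move at their own pace and stop on an object; FORCE is the grip in N (left out, the last holds). Time passes only in rows, so rows that repeat a pose let the fingers close, or fill a call up. It gives the time, the measured TCP pose, the force, the opening and the grip force at its end, in the units of the state.
- env.get_state(): the state, without advancing time (a new reading comes with each control period).
- env.get_image(name): name is "scene" or "top" or "wrist"; returns a dict with "frame" (420x560x3 uint8, red, green, blue), "mtx" (3x3 intrinsics, pixels), "extrinsics" (4x4, takes a point from world to camera coordinates); the wrist camera has in their place "tool_from_camera" (4x4, takes a point from camera to tool coordinates, whose origin is the TCP and whose axes are the flange's). Camera axes: x right, y down, z forward; pixel columns grow to the right and rows downward; lengths in mm; the calibration is good to about 2 mm. A picture is of the moment at which its call begins: read the wrist's pose just before it. There is no depth.
- env.close_job(): hands the job in; it is judged then, once.
Trained networks look in a picture, given as the dict that the camera call returned (one of the last four; its "shot" number tells which), for a name from the list of things; names that differ only in an ending like _2 or _b are one class to them, and where a whole thing is asked for, a point or a joint stands for the part that bears it (a point fixed in the world has none). Each returns a list of dicts, best first, with "conf" (0 to 1); they miss things now and then, are a little off and sometimes report something else, mostly with a low value. They report only what shows in the picture. A call takes as long as a camera call. They do not tell look-alikes from the thing itself.
- env.regions_of(label, picture): "pixels" (420x560 bool, what is visible of it) and "bbox" ([left, top, right, bottom] as shares, 0 to 1, of the picture: columns of its width, rows of its height, round what is visible of it).
- env.landmark_of(label, picture): "centre" ([column, row] as shares, 0 to 1, of the picture: columns of its width, rows of its height: a listed point, or the origin of a listed thing).
The state is a dict: "time": time; "qpos": joint angles; "dq": joint speeds; "tau": joint torques, N m; "tool_pos": TCP position; "tool_rot": TCP orientation; "force": force on the tool from outside, world axes, zero at the start; "moment": the same for the moment, N m; "gripper_width": finger opening in mm; "gripper_force": force on a finger pad.
Only numpy, scipy, OpenCV 4.12 (cv2) and the standard library are available. Lean on these libraries where they do the work, as an engineer would, in place of code of your own. Each camera call takes 0.05 s, during which the arm holds its last target. There are 200 camera calls.

TASK

Push the sample carrier with its reference disc fully home under the clamp head, then turn the small inner knob on top of the head clockwise until the foot presses on the disc firmly, with about 13 N: feel for it and do not force it, the disc chips above 24 N. The large ring under the knob is the coarse setting and must not be turned. Let go at the end, with the disc left clamped and the other things on the bench left alone.

Things in the scene. Friction and masses are not known exactly. Their poses are not given: they have to be found in the camera images.
- stand: Grey bench clamp stand, fixed, 130 x 100 mm base and 92 mm high up to the flat top of its head. Origin on the bench under the vertical axis of the clamp head; x points from the open front to the column at the back, z up. The head (60 mm wide, from 35 mm before the axis to 63 mm behind it, underside 66 mm over the bench) carries the two concentric knobs on top and the foot below, on this axis
- carrier: Aluminium plate, 100 x 58 x 14 mm, that slides along the stand's x between two rails with about 2 N of friction. Origin at the centre of its round pocket (44 mm wide, 7 mm deep), at its underside. It starts pulled out, with its origin 50 mm before the axis of the head (x = -0.050 in the stand's frame), and is home against its stop with the origin on the axis (x = 0)
- carrier_handle (a point): Point on the middle of the carrier's handle, 46.5 mm above the bench: a black upright post, 14 mm thick along the stand's x, 26 mm wide across, its top 60.5 mm and its underside 14.5 mm above the bench. It stands 85 mm before the carrier's origin and moves with the carrier
- disc_center (a point): Centre (half-way up) of the loose grey reference disc, 40 mm across, 12 mm high, lying in the carrier's pocket; it rides along with the carrier and need not be touched
- ref_disc: The same disc, origin at the centre of its underside
- fine_knob_grip (a point): Point on the axis of the inner knob, 13 mm below its top, 129 to 134 mm above the bench (the coarse setting shifts it). The inner (fine) knob is a round black ribbed cylinder, 32 mm across and 34 mm high, its top 13 mm above and its underside 21 mm below this point, on a thin stem over the outer ring; it can be gripped at any yaw
- fine_knob (a joint): Angle of the inner knob, rad: 0 at the start, growing clockwise from above, range 0 to 2. It lowers a sprung foot that touches at 0.25 to 1.15 rad, unforeseeably; from there the force grows 40 N per rad. At each standstill the gripping hand feels about 0.03 to 0.06 N m with the foot in the air and 0.009 N m more per N of foot force; moving adds up to 0.2 N m of friction. It stays where it is left
- ring_mark (a point): Mark on top of the outer (coarse) ring, 29 mm from the axis and 106 mm above the bench. The ring is an aluminium disc with a knurled edge, 62 mm across, from 95 to 106 mm above the bench, on the same axis right under the inner knob. It turns easily when touched; its angle differs every time and must be kept
- film_rings: Bystander: stack of white film rings, 42 mm across, 21 mm high, beside the stand
- spare_disc: Bystander: another flat disc, 40 mm across, 8 mm high, beside the stand
- cal_block: Bystander: grey block, 30 x 60 x 30 mm, beside the stand
- scoop: Bystander: thin spatula with a wooden handle, 177 mm long, 12 mm high, beside the stand
There are look-alikes about, which are no part of the job. What is shaped like the ref_disc but black or purple is not meant.

How it is judged:
By the outcome, as a careful person would: the job done as asked, in the order asked, and still so for the second after the job is handed in, with the robot touching nothing.
It also fails if it takes over 67 s, if anything falls off the work surface, if the arm or the gripper's body presses on something with over 40 N, if the wrist force passes 120 N, or if a joint passes its speed limit or range.

## Working session

There is one attempt and no reset: what is moved stays moved. The work goes in short steps, Python scripts to look and compute and a shell command to move; the robot and the scene stay as the last step left them, time stands still between calls to the robot, and variables do not carry over. Pictures are saved under pics/ and viewed, at most 13 in all, crops included, and the job is handed in when it is done.

```bash
ls; mkdir -p pics; cat > h.py <<'E'
import numpy as np, cv2
from scipy.spatial.transform import Rotation as R
from station import env
def ray(p,px,st=None):
    K=np.array(p["mtx"]); d=np.linalg.inv(K)@np.array([px[0],px[1],1.])
    if "extrinsics" in p:
        E=np.array(p["extrinsics"]); r=E[:3,:3].T; return -r@E[:3,3], r@d
    T=np.array(p["tool_from_camera"]); q=R.from_rotvec(st["tool_rot"]).as_matrix()
    return q@T[:3,3]+np.array(st["tool_pos"]), q@T[:3,:3]@d
def at_z(p,px,z,st=None):
    o,d=ray(p,px,st); return o+d*(z-o[2])/d[2]
def px(c): return [c[0]*560,c[1]*420]
E
python3 - <<'E'
from h import *
st=env.get_state(); print(st)
H=dict(stand=0,carrier=0,carrier_handle=46.5,disc_center=13,fine_knob_grip=131,ring_mark=106,film_rings=0,spare_disc=0,cal_block=0,scoop=0)
for n in ("scene","top"):
    p=env.get_image(n); cv2.imwrite(f"pics/{n}0.png",p["frame"][:,:,::-1])
    for k,z in H.items():
        for r in env.landmark_of(k,p)[:2]:
            c=px(r["centre"]); print(n,k,round(r["conf"],2),np.round(c),np.round(at_z(p,c,z),1))
E
```

```text
pics
{'time': 0.0, 'qpos': array([-1.30147454e+00,  5.28454559e-01,  1.43389024e+00,  5.60321084e-06,
        1.18141653e+00, -1.78506521e-01]), 'dq': array([ 0.00049348,  0.00021043, -0.00139674,  0.00013987,  0.00023248,
        0.00199886]), 'tau': array([ 8.91307136e-04, -4.42349446e+01, -1.78028226e+01, -1.08931126e-04,
        8.42567504e-03,  1.91061366e-05]), 'tool_pos': array([ 270.44200139, -562.58475151,  195.44467781]), 'tool_rot': array([-3.06105343e+00, -6.97099220e-01,  1.46398888e-04]), 'force': array([ 0.28090875, -0.66248403, -0.03875403]), 'moment': array([-0.04591138,  0.02570441,  0.05003774]), 'gripper_force': 0.0, 'gripper_width': 85.64218353672213}
scene stand 0.85 [290. 216.] [595.3  -4.5   0. ]
scene carrier 0.66 [273. 219.] [555.8   5.2   0. ]
scene carrier_handle 0.97 [235. 219.] [452.  -14.4  46.5]
scene disc_center 0.79 [214. 223.] [426.   39.9  13. ]
scene disc_center 0.67 [277. 281.] [ 448.2 -191.6   13. ]
scene fine_knob_grip 0.55 [293. 167.] [595.9 -11.7 131. ]
scene fine_knob_grip 0.52 [273. 223.] [ 452.1 -170.8  131. ]
scene ring_mark 0.59 [278. 18
[... 155 characters left out ...]
220.] [480.5  44.9   0. ]
top stand 0.57 [239. 198.] [586.8 -18.1   0. ]
top stand 0.48 [240. 222.] [537.1 -21.6   0. ]
top carrier 0.69 [242. 224.] [532.4 -26.    0. ]
top carrier_handle 0.66 [235. 259.] [456.2 -17.4  46.5]
top disc_center 0.87 [178. 293.] [386.5 100.3  13. ]
top disc_center 0.66 [287. 270.] [ 436.7 -122.    13. ]
top fine_knob_grip 0.65 [233. 185.] [591.6 -18.2 131. ]
top ring_mark 0.91 [241. 208.] [551.1 -31.8 106. ]
top film_rings 0.61 [199. 178.] [628.6  69.7   0. ]
top spare_disc 0.71 [237. 222.] [536.7 -15.9   0. ]
top spare_disc 0.66 [193. 230.] [518.3  77.    0. ]
top cal_block 0.76 [282. 182.] [ 624.3 -107.9    0. ]
top scoop 0.61 [324. 210.] [ 564.7 -199.3    0. ]
```

```bash
python3 - <<'E'
import cv2,numpy as np
a=cv2.imread("pics/top0.png")[120:330,130:390]; b=cv2.imread("pics/scene0.png")[120:320,170:350]
cv2.imwrite("pics/a.png",np.hstack([cv2.resize(a,(480,388),interpolation=2),cv2.resize(b,(320,388),interpolation=2)]))
E
```

```text
(no output)
```

View pics/a.png

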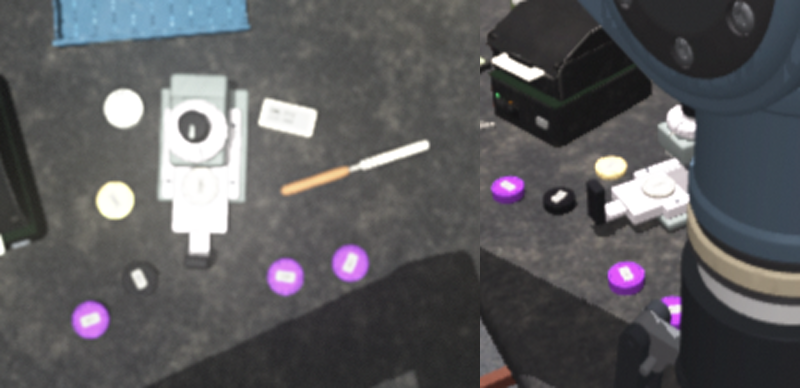

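The top view shows the stand nearly aligned with world x: knob at about px (233,188), handle at (237,259), disc in the pocket at (240,222). The bystanders are clear to the sides. I'll move over the front of the handle first.

```bash
cat > rel.py <<'E'
# usage: rel.py x y z yawdeg : shift (cm, tool axes) and turn from measured pose
import sys; from h import *
st=env.get_state(); M=R.from_rotvec(st["tool_rot"]); x,y,z,w=map(float,sys.argv[1:5])
T=R.from_euler('z',w,degrees=True)*R.from_rotvec([np.pi,0,0])
print(np.round(M.inv().apply(np.array([x,y,z])-st["tool_pos"])/10,2),np.round((M.inv()*T).as_rotvec(degrees=True),1))
E
python3 rel.py 415 -16 200 0
```

```text
[ 36.71 -43.09  -0.36] [ 0.   0.  25.7]
```

```bash
python3 -m jog '[[[3,-3.5,0,0,0,4,-1],[7,-8,0,0,0,8,-1],[11,-12.5,0,0,0,12,-1],[15,-17.5,0,0,0,16,-1],[19.5,-22.5,0,0,0,20,-1],[24,-28,0,0,0,23,-1],[28,-33,0,0,0,25.7,-1],[31.5,-37,0,0,0,25.7,-1]]]' 30; python3 rel.py 415 -16 200 0
```

```text
time: 2.1
tool_pos: [393.0, -98.6, 196.8]
tool_rot: [3.141, -0.003, 0.002]
force: [0.1, 0.4, -0.0]
gripper_width: -0.2
gripper_force: 0.0
[ 2.18 -8.26 -0.32] [ 0.  -0.1 -0.1]
```

```bash
python3 -m jog '[[[0.7,-3,0,0,0,0,-1],[1.5,-6,0,0,0,0,-1],[2.2,-8.2,0,0,0,0,-1],[2.2,-8.2,0,0,0,0,-1],[2.2,-8.2,0,0,0,0,-1],[2.2,-8.2,0,0,0,0,-1],[2.2,-8.2,0,0,0,0,-1],[2.2,-8.2,0,0,0,0,-1]]]'
python3 - <<'E'
from h import *
st=env.get_state();p=env.get_image("wrist");cv2.imwrite("pics/w1.png",p["frame"][:,:,::-1])
q=env.get_image("top")
for k,z in dict(carrier_handle=46.5,disc_center=13,fine_knob_grip=131,ring_mark=106,stand=0).items():
  for r in env.landmark_of(k,p)[:2]: c=px(r["centre"]);print(k,round(r["conf"],2),np.round(c),np.round(at_z(p,c,z,st),1))
  for r in env.landmark_of(k,q)[:2]: c=px(r["centre"]);print("top",k,round(r["conf"],2),np.round(c),np.round(at_z(q,c,z),1))
E
```

```text
time: 3.1
tool_pos: [414.6, -18.7, 196.4]
tool_rot: [3.142, -0.003, -0.0]
force: [0.5, 0.4, -0.2]
gripper_width: 0.1
gripper_force: 0.0
carrier_handle 0.7 [278. 154.] [452.  -17.6  46.5]
top carrier_handle 0.73 [234. 261.] [452.  -14.4  46.5]
disc_center 0.95 [276.  67.] [539.8 -15.9  13. ]
disc_center 0.88 [222. 167.] [432.9  48.6  13. ]
top disc_center 0.74 [237. 223.] [531.9 -16.6  13. ]
top disc_center 0.71 [284. 268.] [ 441.2 -115.5   13. ]
top fine_knob_grip 0.79 [234. 187.] [589.1 -18.5 131. ]
ring_mark 0.9 [288.  25.] [558.3 -25.6 106. ]
ring_mark 0.66 [277.  69.] [527.2 -17.4 106. ]
top ring_mark 0.81 [240. 208.] [552.8 -29.5 106. ]
top ring_mark 0.5 [323. 212.] [ 547.2 -189.   106. ]
stand 0.57 [278.  19.] [588.2 -17.9   0. ]
top stand 0.77 [239. 201.] [582.3 -16.8   0. ]
```

View pics/w1.png

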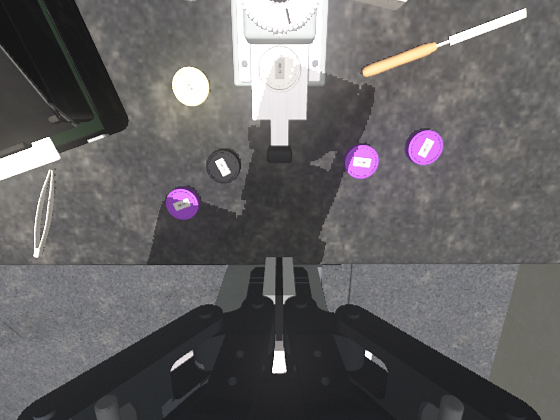

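The wrist view shows the stand square to the world, handle at (279,154), disc at (279,68). The handle is therefore at about (452,-17) and the axis at about (588,-17). Next I descend in front of the handle and start pushing.

```bash
python3 -m jog '[[[0,0,4,0,0,0,-1],[0,0,8,0,0,0,-1],[0,0,12,0,0,0,-1],[0,0,16,0,0,0,-1],[0.7,0,16.2,0,0,0,-1],[1.5,0,16.2,0,0,0,-1],[2.5,0,16.2,0,0,0,-1],[3.5,0,16.2,0,0,0,-1]]]'; python3 rel.py 470 -17 35 0
```

```text
time: 4.7
tool_pos: [451.7, -18.6, 35.8]
tool_rot: [3.141, -0.001, 0.006]
force: [-0.7, 0.5, 0.6]
gripper_width: -0.0
gripper_force: 0.0
[ 1.83 -0.16  0.09] [ 0.1 -0.2 -0. ]
```

```bash
python3 -m jog '[[[0.4,0,0,0,0,0,-1],[0.8,0,0,0,0,0,-1],[1.2,0,0,0,0,0,-1],[1.5,0,0,0,0,0,-1],[1.8,0,0,0,0,0,-1],[2.1,0,0,0,0,0,-1],[2.3,0,0,0,0,0,-1],[2.5,0,0,0,0,0,-1]]]'; python3 - <<'E'
from h import *
st=env.get_state();p=env.get_image("wrist");cv2.imwrite("pics/w2.png",p["frame"][:,:,::-1])
print(st["force"])
for k,z in dict(carrier_handle=46.5,disc_center=13).items():
  for r in env.landmark_of(k,p)[:2]: c=px(r["centre"]);print(k,round(r["conf"],2),np.round(c),np.round(at_z(p,c,z,st),1))
E
```

```text
time: 5.7
tool_pos: [474.7, -18.3, 34.4]
tool_rot: [-3.142, 0.001, 0.0]
force: [0.2, -0.7, 0.6]
gripper_width: 0.1
gripper_force: 0.0
[ 0.18274388 -0.73876645  0.58201478]
disc_center 0.93 [129. 331.] [391.6  99.6  13. ]
disc_center 0.67 [444.   3.] [ 613.  -110.3   13. ]
```

View pics/w2.png

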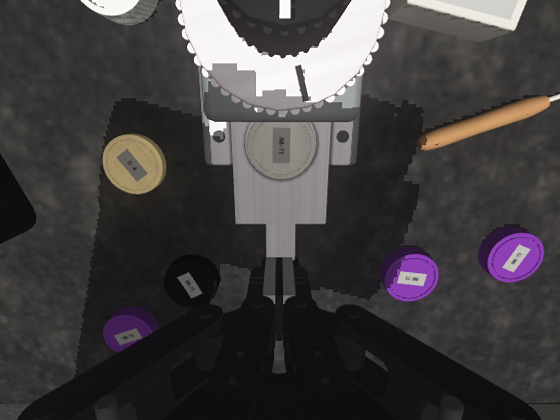

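The disc still shows in front of the head at (281,145), with the carrier moving along. I'll keep pushing and watch for force.

```bash
python3 -m jog '[[[0.2,0,0,0,0,0,-1],[0.4,0,0,0,0,0,-1],[0.6,0,0,0,0,0,-1],[0.8,0,0,0,0,0,-1],[0.9,0,0,0,0,0,-1],[1.0,0,0,0,0,0,-1],[1.1,0,0,0,0,0,-1],[1.2,0,0,0,0,0,-1]]]'; python3 - <<'E'
from h import *
st=env.get_state();p=env.get_image("wrist");cv2.imwrite("pics/w3.png",p["frame"][:,:,::-1])
print(st["force"])
for r in env.regions_of("disc_center",p)[:5]:print(r["conf"],r["bbox"])
for r in env.regions_of("carrier",p)[:5]:
    b=r["bbox"];print("carrier",r["conf"],b)
E
```

```text
time: 6.85
tool_pos: [486.6, -18.3, 34.4]
tool_rot: [-3.142, 0.001, 0.0]
force: [0.1, -0.4, 0.3]
gripper_width: -0.2
gripper_force: 0.0
[ 0.08304328 -0.37902936  0.2716766 ]
0.92 [0.2989, 0.6398, 0.3954, 0.7464]
0.83 [0.1846, 0.7548, 0.2821, 0.8479]
0.75 [0.6761, 0.6143, 0.7746, 0.7443]
0.61 [0.4421, 0.3583, 0.5696, 0.475]
carrier 0.66 [0.4102, 0.3624, 0.5868, 0.619]
carrier 0.48 [0.4418, 0.366, 0.5611, 0.4714]
```

```bash
python3 - <<'E'
from h import *
st=env.get_state();p=env.get_image("wrist")
print(at_z(p,[283,175],19,st),st["force"])
st["tool_pos"]=np.array([474.7,-18.3,34.4]);print(at_z(p,[281,145],19,st))
q=env.get_image("top");print([ (r["conf"],np.round(at_z(q,px(r["centre"]),46.5),1)) for r in env.landmark_of("carrier_handle",q)],[ (r["conf"],np.round(at_z(q,px(r["centre"]),13),1)) for r in env.landmark_of("disc_center",q)])
a=p["frame"][130:330,160:400,::-1];b=q["frame"][160:300,180:300,::-1]
cv2.imwrite("pics/w3.png",np.hstack([cv2.resize(a,(480,400)),cv2.resize(b,(320,400))]))
E
```

```text
[528.74909279 -20.71116735  19.        ] [ 0.37950404  0.13635205 -0.78420487]
[535.63646333 -19.40795644  19.        ]
[] [(0.8, array([ 438.7, -120.8,   13. ])), (0.68, array([ 453.8, -191.7,   13. ])), (0.68, array([584.5, -15.9,  13. ]))]
```

View pics/w3.png

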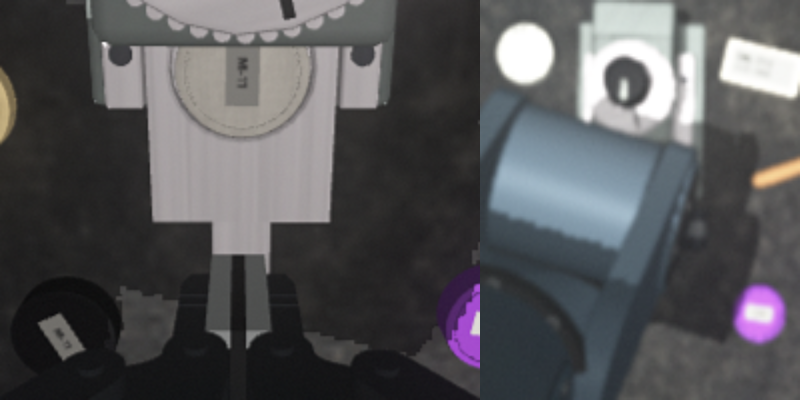

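```bash
python3 - <<'E'
from h import *
st=env.get_state();p=env.get_image("wrist")
T=np.linalg.inv(np.array(p["tool_from_camera"]));K=np.array(p["mtx"])
Q=R.from_rotvec(st["tool_rot"]).as_matrix()
def pr(w):
    v=T[:3,:3]@(Q.T@(np.array(w,float)-st["tool_pos"]))+T[:3,3];v=K@v;return np.round(v[:2]/v[2])
print(np.array(p["tool_from_camera"]).round(2),st["tool_pos"],st["force"],st["tau"])
for n,w in dict(tcp=st["tool_pos"],disc_unmoved=[537,-17,19],disc_home=[588,-17,19],platefront_unm=[487,-17,14],handletop_unm=[452,-17,60.5],handle_home=[503,-17,60.5],headfront=[553,-17,66]).items():print(n,pr(w))
q=env.get_image("top");E=np.array(q["extrinsics"])
for w in ([537,-17,19],[588,-17,19],[588,-17,144]):
    v=np.array(q["mtx"])@(E[:3,:3]@np.array(w)+E[:3,3]);print(np.round(v[:2]/v[2]))
E
```

```text
[[   0.     -0.95   -0.31   81.15]
 [   1.      0.     -0.     -0.22]
 [   0.     -0.31    0.95 -178.28]
 [   0.      0.      0.      1.  ]] [486.54806919 -18.29487459  34.40568327] [ 0.51926153 -0.24845404 -0.64755869] [ 1.44382670e-03 -3.78864276e+01 -7.36510143e+00  6.81331062e-05
  3.23996546e-04 -9.19196623e-06]
tcp [279. 245.]
disc_unmoved [277. 162.]
disc_home [277.  74.]
platefront_unm [277. 233.]
handletop_unm [277. 318.]
handle_home [277. 238.]
headfront [277. 144.]
[237. 221.]
[238. 197.]
[232. 186.]
```

```bash
python3 - <<'E'
from h import *
p=env.get_image("scene");print([ (r["conf"],px(r["centre"])) for r in env.landmark_of("carrier_handle",p)])
cv2.imwrite("pics/s4.png",cv2.resize(p["frame"][140:300,160:370,::-1],(787,600),interpolation=2))
E
```

```text
[(0.92, [235.088, 218.69400000000002]), (0.33, [273.616, 219.492])]
```

View pics/s4.png

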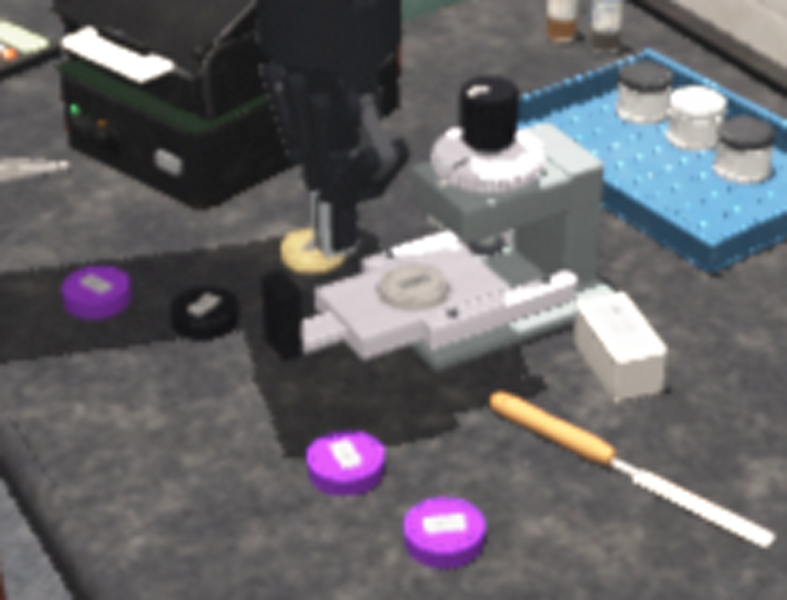

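```bash
python3 - <<'E'
from h import *
p=env.get_image("scene");w=env.get_image("wrist");st=env.get_state()
o,d=ray(p,[160+335*210/787,140+245*160/600])
print(o,d/np.linalg.norm(d))
for y in(-18,0,20,40,60): print(o+d*(y-o[1])/d[1])
E=np.array(p["extrinsics"]);v=np.array(p["mtx"])@(E[:3,:3]@st["tool_pos"]+E[:3,3]);print(v[:2]/v[2], (v[:2]/v[2]-[160,140])*787/210)
for pt,n in(([452,-17,60.5],'handletop'),([588,-17,144],'knobtop'),([518,77,8],'spare')):
  v=np.array(p["mtx"])@(E[:3,:3]@np.array(pt)+E[:3,3]);print(n,(v[:2]/v[2]-[160,140])*787/210)
E
```

```text
[ 110.66284348 -744.47364826  595.4755925 ] [ 0.38594484  0.74882573 -0.53880108]
[485.08742221 -18.          72.75746667]
[494.36462371   0.          59.8059628 ]
[504.67262537  20.          45.41540295]
[514.98062703  40.          31.0248431 ]
[525.2886287   60.          16.63428325]
[250.55888807 220.26245399] [339.38021387 300.79310137]
handletop [282.05335506 278.99677765]
knobtop [491.65823678  87.86774214]
spare [312.23990456 247.05273387]
```

```bash
python3 - <<'E'
from h import *
from scipy.optimize import least_squares
p=env.get_image("wrist");st=env.get_state();print(np.array(p["mtx"]),st["tool_pos"],st["qpos"])
im=p["frame"]
T=np.linalg.inv(np.array(p["tool_from_camera"]));K=np.array(p["mtx"]);Q=R.from_rotvec(st["tool_rot"]).as_matrix()
def pr(w,tp=st["tool_pos"]):
    v=T[:3,:3]@(Q.T@(np.array(w,float)-tp))+T[:3,3];v=K@v;return v[:2]/v[2]
for dz in (0,20,38):
  tp=st["tool_pos"]+[0,0,dz]
  print(dz,"plate width px",pr([487,-46,14],tp)-pr([487,12,14],tp),"disc w",pr([537,-37,19],tp)-pr([537,3,19],tp),"front",pr([487,-17,14],tp),"disc",pr([537,-17,19],tp))
  print("tipfront",pr(st["tool_pos"]+[6,0,dz]),pr(st["tool_pos"]+[6,0,dz+38]))
E
```

```text
[[306.92741893   0.         278.69749748]
 [  0.         306.92741893 211.71930383]
 [  0.           0.           1.        ]] [486.61551911 -18.27918115  34.4233357 ] [-2.67530558e-01  6.21717198e-01  1.90781485e+00  4.30367069e-05
  6.12058193e-01  1.30401859e+00]
0 plate width px [8.31879400e+01 2.93579835e-03] disc w [ 6.34108888e+01 -1.06439224e-02] front [277.34507084 232.63230944] disc [277.17234461 162.02268261]
tipfront [279.20299458 236.60089   ] [279.25756632 265.59675271]
20 plate width px [7.64051460e+01 5.10713386e-04] disc w [ 5.77449545e+01 -1.04549493e-02] front [277.47723627 222.68918464] disc [277.33261456 157.43548637]
tipfront [279.2288917  250.36092964] [279.29777572 286.96141031]
38 plate width px [ 7.11816775e+01 -1.09235458e-03] disc w [ 5.34468927e+01 -1.02118440e-02] front [277.57901756 215.03193233] disc [277.45419198 153.95573593]
tipfront [279.25756632 265.59675271] [279.34479079 311.94215009]
```

The scene view is clear: the carrier has not moved. The handle is still at crop (283,310), and the shut fingertips at (335,245) sit at about z=70, above the handle. The visible tips are therefore roughly 30 mm short of the reported TCP. I'll back off, go down 26 mm (safe either way), and look.

```bash
python3 -m jog '[[[-2.5,0,0,0,0,0,-1],[-5,0,0,0,0,0,-1],[-7.7,0,0,0,0,0,-1],[-7.7,0,0.6,0,0,0,-1],[-7.7,0,1.2,0,0,0,-1],[-7.7,0,1.8,0,0,0,-1],[-7.7,0,2.4,0,0,0,-1],[-7.7,0,2.4,0,0,0,-1]]]'; python3 - <<'E'
from h import *
p=env.get_image("scene");st=env.get_state();E=np.array(p["extrinsics"])
f=lambda w:((lambda v:v[:2]/v[2])(np.array(p["mtx"])@(E[:3,:3]@np.array(w)+E[:3,3]))-[160,140])*[787/210,600/160]
print(f(st["tool_pos"]),f(st["tool_pos"]+[0,0,30]),st["moment"])
w=env.get_image("wrist")
cv2.imwrite("pics/s5.png",np.hstack([cv2.resize(p["frame"][140:300,160:370,::-1],(525,400),interpolation=2),w["frame"][100:380,180:370,::-1][:,:].copy() if 0 else cv2.resize(w["frame"][100:380,180:370,::-1],(271,400))]))
E
```

```text
time: 8.55
tool_pos: [409.6, -18.2, 9.8]
tool_rot: [-3.141, 0.001, 0.001]
force: [0.1, -0.2, 0.1]
gripper_width: -0.2
gripper_force: 0.0
[218.90181338 376.82139744] [215.47548193 333.07285237] [-0.01870011  0.04693004  0.02416404]
```

View pics/s5.png

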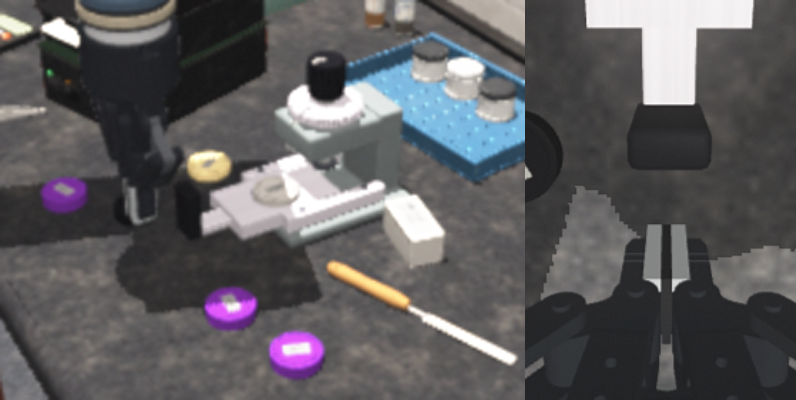

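The tips now reach z≈37 (scene crop (143,225)), in front of the handle. In the wrist crop the handle at (670,137) lies straight ahead. Time to push.

```bash
python3 -m jog '[[[1,0,0,0,0,0,-1],[1.8,0,0,0,0,0,-1],[2.5,0,0,0,0,0,-1],[3.3,0,0,0,0,0,-1],[4.1,0,0,0,0,0,-1],[4.9,0,0,0,0,0,-1],[5.7,0,0,0,0,0,-1],[6.5,0,0,0,0,0,-1]]]'; python3 -m jog '[[[0.2,0,0,0,0,0,-1],[0.4,0,0,0,0,0,-1],[0.6,0,0,0,0,0,-1],[0.8,0,0,0,0,0,-1],[0.9,0,0,0,0,0,-1],[1.0,0,0,0,0,0,-1],[1.1,0,0,0,0,0,-1],[1.2,0,0,0,0,0,-1]]]';  python3 - <<'E'
from h import *
p=env.get_image("scene")
print([(r["conf"],px(r["centre"]),at_z(p,px(r["centre"]),46.5)) for r in env.landmark_of("carrier_handle",p)])
E
```

```text
time: 9.65
tool_pos: [475.0, -18.1, 10.4]
tool_rot: [-3.141, 0.001, 0.001]
force: [-2.4, -0.4, 1.3]
gripper_width: -0.1
gripper_force: 1.2
time: 10.65
tool_pos: [482.8, -18.0, 10.3]
tool_rot: [-3.141, -0.0, 0.012]
force: [-9.2, -3.8, 5.6]
gripper_width: -0.1
gripper_force: 4.6
[(0.72, [254.688, 211.51200000000003], array([502.00055567,  -9.12420742,  46.5       ]))]
```

Contact at 2.4 N, now 9 N and stalled, with the handle at x≈502: that looks like the stop. One small extra push will confirm it, then I'll retreat and rise.

```bash
python3 -m jog '[[[0.1,0,0,0,0,0,-1],[0.2,0,0,0,0,0,-1],[0.3,0,0,0,0,0,-1],[0.3,0,0,0,0,0,-1],[0.3,0,0,0,0,0,-1],[0.3,0,0,0,0,0,-1],[0.3,0,0,0,0,0,-1],[0.3,0,0,0,0,0,-1]]]'; python3 -m jog '[[[-1.5,0,0,0,0,0,-1],[-3,0,0,0,0,0,-1],[-4,0,-3,0,0,0,-1],[-4,0,-8,0,0,0,-1],[-4,0,-13,0,0,0,-1],[-4,0,-18,0,0,0,1],[-4,0,-21,0,0,0,1],[-4,0,-21,0,0,0,1]]]';  python3 - <<'E'
from h import *
p=env.get_image("scene");q=env.get_image("top");st=env.get_state();w=env.get_image("wrist")
for k,z in dict(carrier_handle=46.5,fine_knob_grip=131).items():
  for n,i in(("s",p),("t",q),("w",w)):
    for r in env.landmark_of(k,i)[:2]: c=px(r["centre"]);print(n,k,r["conf"],np.round(c),np.round(at_z(i,c,z,st),1))
    for r in env.regions_of(k,i)[:1]:print("  box",np.round(np.array(r["bbox"])*[560,420,560,420]),r["conf"])
a=q["frame"][150:290,180:300,::-1]
cv2.imwrite("pics/s6.png",np.hstack([cv2.resize(a,(343,400)),cv2.resize(p["frame"][140:300,190:370,::-1],(450,400),interpolation=2)]))
E
```

```text
time: 11.75
tool_pos: [482.5, -17.7, 10.1]
tool_rot: [-3.14, -0.001, 0.021]
force: [-12.9, -5.7, 9.3]
gripper_width: -0.2
gripper_force: 6.4
time: 12.75
tool_pos: [452.7, -18.9, 223.1]
tool_rot: [3.139, -0.001, 0.014]
force: [0.2, -0.1, 0.2]
gripper_width: 54.4
gripper_force: 0.0
  box [252. 201. 308. 227.] 0.71
  box [224. 208. 256. 219.] 0.83
w carrier_handle 0.61 [283. 136.] [504.7 -22.1  46.5]
s fine_knob_grip 0.54 [294. 170.] [591.3 -23.8 131. ]
  box [286. 161. 299. 205.] 0.66
t fine_knob_grip 0.81 [235. 186.] [590.3 -20.7 131. ]
  box [227. 177. 244. 197.] 0.71
w fine_knob_grip 0.93 [278.  38.] [584.9 -17.6 131. ]
w fine_knob_grip 0.72 [203.  23.] [595.1  40.  131. ]
  box [257.   7. 302.  60.] 0.58
```

View pics/s6.png

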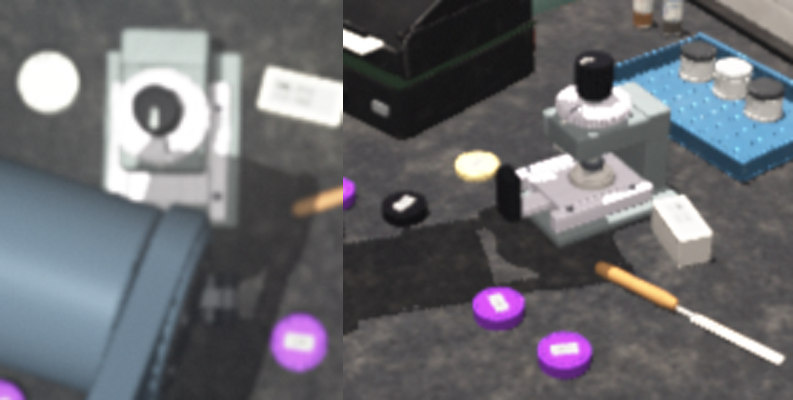

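The disc sits right under the foot: scene crop (592,175), with the handle home at x≈504. The knob is at about (588.5,-19). Next I go above it, gripper open, pre-turned 80° counter-clockwise so a clockwise turn keeps the wrist within range.

```bash
python3 -m jog '[[[2,0,0,0,0,-10,1],[4,0,0,0,0,-20,1],[6,0,0,0,0,-30,1],[8,0,0,0,0,-40,1],[10,0,0,0,0,-50,1],[12,0,0,0,0,-60,1],[13.6,0,0,0,0,-70,1],[13.6,0,0,0,0,-80,1]]]'; python3 -m jog '[[[0,0,0.5,0,0,0,1],[0,0,1,0,0,0,1],[0,0,1.5,0,0,0,1],[0,0,2,0,0,0,1],[0,0,2.5,0,0,0,1],[0,0,3,0,0,0,1],[0,0,3,0,0,0,1],[0,0,3,0,0,0,1]]]'; python3 - <<'E'
from h import *
p=env.get_image("scene");st=env.get_state();w=env.get_image("wrist");E=np.array(p["extrinsics"])
f=lambda w:((lambda v:v[:2]/v[2])(np.array(p["mtx"])@(E[:3,:3]@np.array(w)+E[:3,3]))-[220,100])*[4,4]
Y=R.from_rotvec(st["tool_rot"]).as_matrix()[:,1]
for z in (-14,14,40):
  for s in(1,-1):print(z,s,np.round(f(st["tool_pos"]+Y*42*s+[0,0,z])))
print("knobtop",f([588.5,-19,144]),st["qpos"][5])
for k in("fine_knob_grip",):
    for r in env.landmark_of(k,w)[:2]: c=px(r["centre"]);print(k,r["conf"],np.round(c),np.round(at_z(w,c,131,st),1))
    for r in env.regions_of(k,w)[:2]:print("  box",np.round(np.array(r["bbox"])*[560,420,560,420]),r["conf"])
cv2.imwrite("pics/s7.png",np.hstack([cv2.resize(p["frame"][100:220,220:340,::-1],(480,480),interpolation=2),cv2.resize(w["frame"][100:420,180:380,::-1],(300,480))]))
E
```

```text
time: 14.5
tool_pos: [586.9, -18.5, 220.2]
tool_rot: [2.401, 2.025, 0.001]
force: [-0.7, -0.5, 0.1]
gripper_width: 85.4
gripper_force: 0.0
time: 15.5
tool_pos: [585.8, -18.4, 190.5]
tool_rot: [2.407, 2.018, 0.0]
force: [-0.0, -0.7, 0.2]
gripper_width: 85.5
gripper_force: 0.0
-14 1 [358. 188.]
-14 -1 [208. 212.]
14 1 [360. 139.]
14 -1 [208. 162.]
40 1 [362.  92.]
40 -1 [208. 114.]
knobtop [287.60151885 255.07586467] -0.04663513561027962
fine_knob_grip 0.81 [278. 216.] [585.7 -19.9 131. ]
  box [257. 193. 300. 238.] 0.7
```

View pics/s7.png

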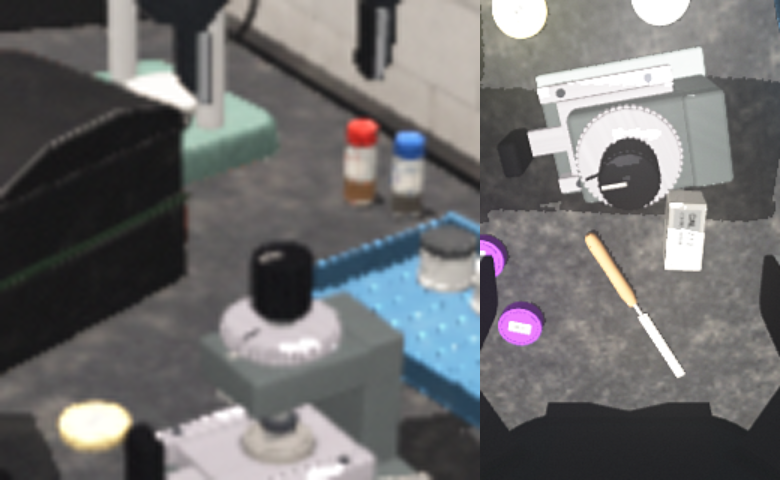

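The knob is centred between the fingers. The open tips at (205,103) and (373,77) show about 47 mm above the reported TCP, consistent with the offset. Descending in two stages, with the opening narrowed.

```bash
python3 -m jog '[[[0,0.1,1.5,0,0,0,0.4],[0,0.2,3,0,0,0,0.4],[0,0.2,4.5,0,0,0,0.4],[0,0.2,6,0,0,0,0.4],[0,0.2,7,0,0,0,0.4],[0,0.2,8,0,0,0,0.4],[0,0.2,8.5,0,0,0,0.4],[0,0.2,8.5,0,0,0,0.4]]]'; python3 - <<'E'
from h import *
p=env.get_image("scene");st=env.get_state();E=np.array(p["extrinsics"])
f=lambda w:((lambda v:v[:2]/v[2])(np.array(p["mtx"])@(E[:3,:3]@np.array(w)+E[:3,3]))-[250,120])*[6,6]
Y=R.from_rotvec(st["tool_rot"]).as_matrix()[:,1];h=st["gripper_width"]/2
for z in (106,116,126,136,146):
    b=st["tool_pos"].copy();b[2]=z;print(z,np.round(f(b+Y*h)),np.round(f(b-Y*h)))
cv2.imwrite("pics/s8.png",cv2.resize(p["frame"][120:220,250:350,::-1],(600,600),interpolation=2))
E
```

```text
time: 16.7
tool_pos: [587.5, -18.7, 105.2]
tool_rot: [-2.407, -2.018, 0.0]
force: [0.2, -1.6, 0.2]
gripper_width: 59.9
gripper_force: 0.0
106 [323. 343.] [169. 371.]
116 [324. 318.] [169. 347.]
126 [325. 294.] [170. 322.]
136 [326. 269.] [170. 297.]
146 [327. 244.] [170. 272.]
```

View pics/s8.png

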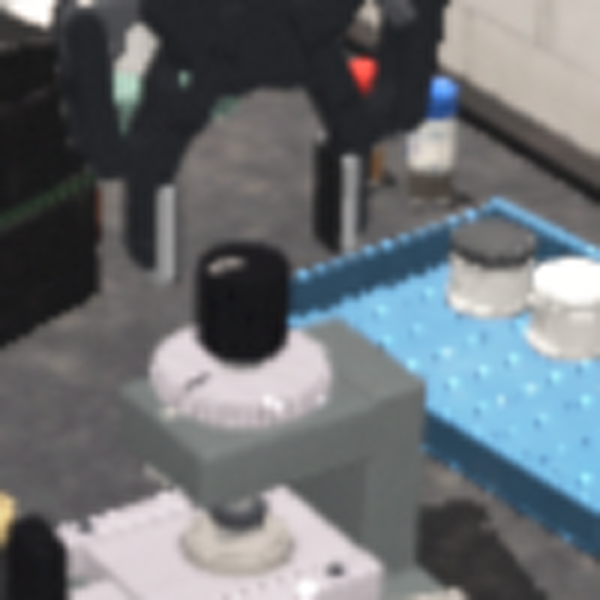

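Tips are at z≈143 (rows 280 and 250), straddling the knob evenly, with the ring clear. I go down 21 mm to put the tips around z≈120, then close with 60 N.

```bash
python3 -m jog '[[[0,0,0.5,0,0,0,0.4],[0,0,1,0,0,0,0.4],[0,0,1.5,0,0,0,0.4],[0,0,1.9,0,0,0,0.4],[0,0,2.1,0,0,0,0.4],[0,0,2.1,0,0,0,0],[0,0,2.1,0,0,0,-0.4],[0,0,2.1,0,0,0,-0.4]]]' 60;  python3 -m jog '[[[0,0,0,0,0,0,-1],[0,0,0,0,0,0,-1],[0,0,0,0,0,0,-1],[0,0,0,0,0,0,-1],[0,0,0,0,0,0,-1],[0,0,0,0,0,0,-1],[0,0,0,0,0,0,-1],[0,0,0,0,0,0,-1]]]' 60; python3 - <<'E'
from h import *
p=env.get_image("scene");st=env.get_state()
print(st["moment"],st["tau"][5])
for i in range(4):
    env.get_image("scene");s=env.get_state();print(s["moment"],s["tau"][5])
E=np.array(p["extrinsics"])
f=lambda w:((lambda v:v[:2]/v[2])(np.array(p["mtx"])@(E[:3,:3]@np.array(w)+E[:3,3]))-[250,120])*[6,6]
for z in (106,116,126,136,146):print(z,f([572,-19,z]))
cv2.imwrite("pics/s9.png",cv2.resize(p["frame"][120:220,250:350,::-1],(600,600),interpolation=2))
E
```

```text
time: 17.75
tool_pos: [586.6, -18.5, 84.8]
tool_rot: [-2.406, -2.018, 0.002]
force: [-3.3, 0.5, 5.2]
gripper_width: 30.4
gripper_force: 59.1
time: 18.75
tool_pos: [586.7, -18.5, 84.8]
tool_rot: [-2.406, -2.018, 0.002]
force: [-4.6, 0.3, 6.3]
gripper_width: 30.3
gripper_force: 59.2
[ 0.13195456  0.59234053 -0.03195705] -0.0069993916258681566
[ 0.02554252  0.60794145 -0.03940807] -0.00699761527357623
[0.11262078 0.63877185 0.01765542] -0.006998367025516927
[0.00560888 0.65709116 0.01719468] -0.006983746716286987
[0.05426571 0.66703255 0.01814951] -0.006993853457970545
106 [210.13641014 368.07505749]
116 [210.5511313  343.59937534]
126 [210.97040373 318.85508948]
136 [211.39430277 293.8377539 ]
146 [211.82290543 268.54282394]
```

View pics/s9.png

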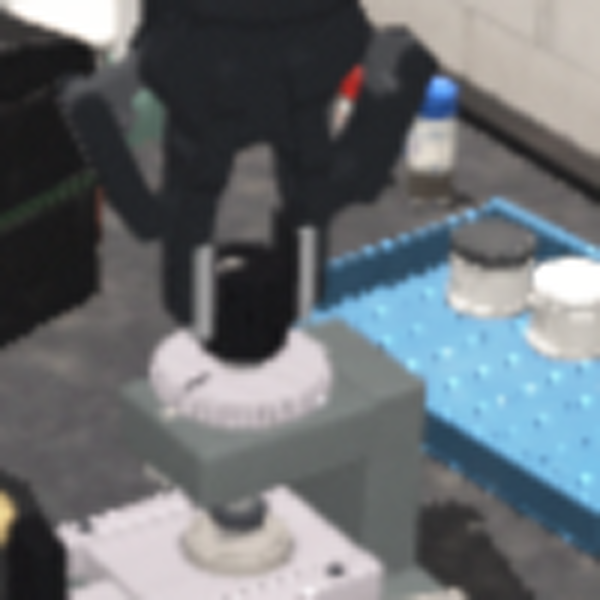

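The tips end at z≈117, gripping only the knob; the ring mark at (195,380) has not changed. I'll relieve the small side load and turn 14° (no contact is possible before 0.25 rad), then average the moment.

```bash
cat > m.py <<'E'
from h import *
L=[];F=[]
for i in range(10):
    env.get_image("top");s=env.get_state();L.append(s["moment"]);F.append(s["force"])
L=np.array(L);M=R.from_rotvec(s["tool_rot"]).as_matrix()
print("mom",L.mean(0).round(4),"sem",(L[:,2].std()/10**.5).round(4),"F",np.mean(F,0).round(1),"yaw",np.degrees(np.arctan2(M[1,0],M[0,0])).round(2),"pos",s["tool_pos"].round(1),"w",s["gripper_width"].round(1),"t",s["time"],"j6",s["qpos"][5].round(3))
E
python3 m.py; python3 -m jog '[[[0,-0.1,-0.1,0,0,3,-1],[0,-0.1,-0.1,0,0,6,-1],[0,-0.1,-0.1,0,0,9,-1],[0,-0.1,-0.1,0,0,12,-1],[0,-0.1,-0.1,0,0,14,-1],[0,-0.1,-0.1,0,0,14,-1],[0,-0.1,-0.1,0,0,14,-1],[0,-0.1,-0.1,0,0,14,-1]]]' >/dev/null; python3 m.py
```

```text
Traceback (most recent call last):
  File "m.py", line 6, in <module>
    print("mom",L.mean(0).round(4),"sem",(L[:,2].std()/10**.5).round(4),"F",np.mean(F,0).round(1),"yaw",np.degrees(np.arctan2(M[1,0],M[0,0])).round(2),"pos",s["tool_pos"].round(1),"w",s["gripper_width"].round(1),"t",s["time"],"j6",s["qpos"][5].round(3))
                                                                                                                                                                                        ^^^^^^^^^^^^^^^^^^^^^^^^
AttributeError: 'float' object has no attribute 'round'
Traceback (most recent call last):
  File "m.py", line 6, in <module>
    print("mom",L.mean(0).round(4),"sem",(L[:,2].std()/10**.5).round(4),"F",np.mean(F,0).round(1),"yaw",np.degrees(np.arctan2(M[1,0],M[0,0])).round(2),"pos",s["tool_pos"].round(1),"w",s["gripper_width"].round(1),"t",s["time"],"j6",s["qpos"][5].round(3))
                                                                                                                                                                                        ^^^^^^^^^^^^^^^^^^^^^^^^
AttributeError: 'float' object has no attribute 'round'
```

```bash
sed -i 's/s\["gripper_width"\].round(1)/round(s["gripper_width"],1)/' m.py; python3 m.py; python3 -m jog '[[[0,0,0,0,0,2,-1],[0,0,0,0,0,4,-1],[0,0,0,0,0,6,-1],[0,0,0,0,0,8,-1],[0,0,0,0,0,8,-1],[0,0,0,0,0,8,-1],[0,0,0,0,0,8,-1],[0,0,0,0,0,8,-1]]]' | tail -0; python3 m.py
```

```text
mom [-0.2295 -0.3712  0.1023] sem 0.0119 F [ 1.1 -0.8 -7.9] yaw 65.96 pos [586.7 -18.6  85.3] w 30.0 t 21.5 j6 0.198
mom [-0.477  -0.6218  0.0855] sem 0.0083 F [  2.6  -1.8 -11.2] yaw 57.96 pos [586.7 -18.6  85.4] w 30.2 t 23.0 j6 0.337Exception ignored on flushing sys.stdout:
BrokenPipeError: [Errno 32] Broken pipe
```

```bash
python3 -m jog '[[[0,0,0.1,0,0,2.5,-1],[0,0,0.1,0,0,5,-1],[0,0,0.1,0,0,7.5,-1],[0,0,0.1,0,0,10,-1],[0,0,0.1,0,0,10,-1],[0,0,0.1,0,0,10,-1],[0,0,0.1,0,0,10,-1],[0,0,0.1,0,0,10,-1]]]' >/dev/null; python3 m.py;  python3 -m jog '[[[0,0,0,0,0,2,-1],[0,0,0,0,0,4,-1],[0,0,0,0,0,6,-1],[0,0,0,0,0,8,-1],[0,0,0,0,0,8,-1],[0,0,0,0,0,8,-1],[0,0,0,0,0,8,-1],[0,0,0,0,0,8,-1]]]' >/dev/null; python3 m.py
```

```text
mom [-0.5461 -0.137   0.0765] sem 0.0066 F [ 0.3 -2.3  1.5] yaw 47.96 pos [587.  -18.7  84.9] w 29.8 t 24.5 j6 0.512
mom [-0.655  -0.086   0.0827] sem 0.0095 F [-0.1 -2.7  5. ] yaw 39.87 pos [587.  -18.8  84.8] w 30.4 t 26.0 j6 0.653
```

```bash
python3 -m jog '[[[0,0,0,0,0,2,-1],[0,0,0,0,0,4,-1],[0,0,0,0,0,6,-1],[0,0,0,0,0,8,-1],[0,0,0,0,0,8,-1],[0,0,0,0,0,8,-1],[0,0,0,0,0,8,-1],[0,0,0,0,0,8,-1]]]' >/dev/null; python3 m.py
```

```text
mom [-0.7163 -0.05    0.1213] sem 0.0072 F [-0.4 -2.7  5.6] yaw 31.89 pos [587.1 -18.9  84.9] w 30.1 t 27.5 j6 0.793
```

```bash
python3 -m jog '[[[0,0,0,0,0,2,-1],[0,0,0,0,0,4,-1],[0,0,0,0,0,6,-1],[0,0,0,0,0,6,-1],[0,0,0,0,0,6,-1],[0,0,0,0,0,6,-1],[0,0,0,0,0,6,-1],[0,0,0,0,0,6,-1]]]' >/dev/null; python3 m.py
```

```text
mom [-0.7667 -0.0377  0.1645] sem 0.0097 F [-0.4 -3.3  5.9] yaw 25.9 pos [587.1 -19.   85. ] w 30.4 t 29.0 j6 0.897
```

Contact was felt at yaw ≈ 38°; the force is now about 8.6 N. Turning 6° more and checking.

```bash
python3 -m jog '[[[0,0,0,0,0,2,-1],[0,0,0,0,0,4,-1],[0,0,0,0,0,6,-1],[0,0,0,0,0,6,-1],[0,0,0,0,0,6,-1],[0,0,0,0,0,6,-1],[0,0,0,0,0,6,-1],[0,0,0,0,0,6,-1]]]' >/dev/null; python3 m.py; python3 m.py
```

```text
mom [-0.8165  0.0066  0.193 ] sem 0.0097 F [-0.3 -3.3  5.9] yaw 19.91 pos [587.1 -19.1  85. ] w 30.4 t 30.5 j6 1.002
mom [-0.8081  0.0102  0.184 ] sem 0.0051 F [-0.3 -3.6  6.1] yaw 19.91 pos [587.1 -19.1  85.1] w 30.5 t 31.0 j6 1.002
```

The estimate is about 12.4 N. I'll add 1°, release in place, then rise.

```bash
python3 -m jog '[[[0,0,0,0,0,0.5,-1],[0,0,0,0,0,1,-1],[0,0,0,0,0,1,-1],[0,0,0,0,0,1,-1],[0,0,0,0,0,1,-1],[0,0,0,0,0,1,-1],[0,0,0,0,0,1,-1],[0,0,0,0,0,1,-1]]]' >/dev/null; python3 m.py; python3 -m jog '[[[0,0,0,0,0,0,0.4],[0,0,0,0,0,0,0.4],[0,0,0,0,0,0,0.4],[0,0,0,0,0,0,0.4],[0,0,-2,0,0,0,0.4],[0,0,-5,0,0,0,0.4],[0,0,-8,0,0,0,0.4],[0,0,-11,0,0,0,0.4]]]'; python3 -m jog '[[[0,0,-2,0,0,0,0.4],[0,0,-3,0,0,0,0.4],[0,0,-3,0,0,0,0.4],[0,0,-3,0,0,0,0.4],[0,0,-3,0,0,0,0.4],[0,0,-3,0,0,0,0.4],[0,0,-3,0,0,0,0.4],[0,0,-3,0,0,0,0.4]]]'
python3 - <<'E'
from h import *
p=env.get_image("scene")
cv2.imwrite("pics/s10.png",cv2.resize(p["frame"][110:290,190:370,::-1],(600,600),interpolation=2))
E
```

```text
mom [-0.8155 -0.0082  0.2764] sem 0.0071 F [-0.3 -3.7  6.2] yaw 18.94 pos [587.1 -19.1  85.1] w 30.2 t 32.5 j6 1.019
time: 33.5
tool_pos: [586.3, -18.3, 195.2]
tool_rot: [-3.098, -0.517, 0.001]
force: [0.5, -0.1, -0.0]
gripper_width: 59.8
gripper_force: 0.0
time: 34.5
tool_pos: [586.6, -18.5, 224.3]
tool_rot: [-3.099, -0.517, 0.0]
force: [0.5, -0.4, 0.4]
gripper_width: 59.7
gripper_force: 0.0
```

View pics/s10.png

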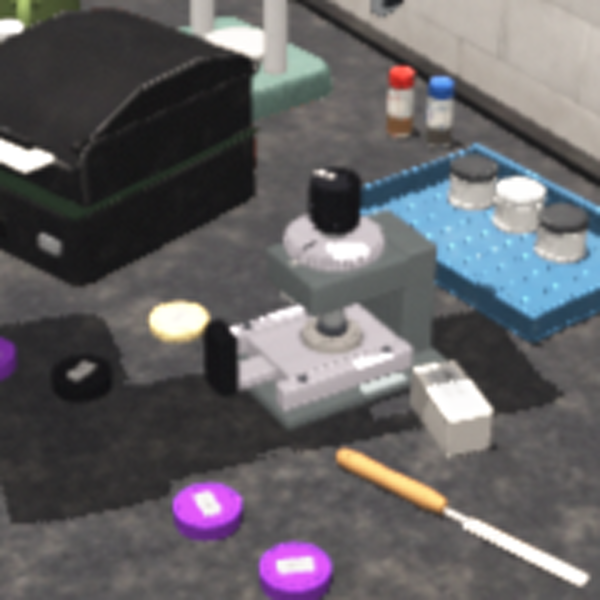

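The final view shows the disc clamped under the foot at (333,330), the handle home, the ring mark still at (300,250), and the bystanders in place. The gripper is clear. Handing in.

```bash
python3 -c "
from station import env
print(env.close_job())"
```

```text
the job is handed in; nothing more can be done
None
```

The carrier is home against its stop and the disc is clamped at roughly 13 N, estimated from turn angle and felt torque; the last torque reading jumped to 0.28 N m after a 1° turn, which I took as friction, and by the angle the force cannot exceed about 16 N. The knob is released, the ring and bystanders looked unmoved, and the job was handed in at about 34.5 s.

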